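# Index the turntable and open the safety-cap flask

### The arm

A 6-joint arm with a two-finger parallel gripper is mounted at the origin on a cart in front of the work surface, level with it; the furniture and walls round the work are solid. World frame = base frame: x ahead of the robot, y to its left, z up, the work surface at z = 0. Lengths are in m, angles in rad, forces in N, time in s.
With the tool pointing down it reaches from about 0.35 to 0.85 m from the base axis. Payload 8.1 kg.
Tool frame: the origin (TCP) lies on the centre line of the jaws, within the pads' length; the fingertips stand 14 mm ahead of it and the grasp point (between the pads) lies 5 mm behind it (tcp_to_tips is the z of the fingertips in the tool frame, in m); z points along the fingers, y is the direction in which the jaws open and shut (so a half turn about z gives the same grasp; the last joint's range is limited). The gripper opens to 93 mm and grips with 3 to 60 N. Pads are 15 mm wide; open, the fingers measure 128 mm over their backs; the gripper's body (75 mm by 188 mm) begins 65 mm behind the grasp point.
Start: joints at [-1.237, 0.13, 1.488, -0, 1.523, -0.085], TCP at [0.244, -0.548, 0.233] pointing down, gripper open.
Joint ranges: [-2.96, 2.96], [-0.89, 2.26], [0.02, 2.5], [-1.34, 4.48], [0, 2.73], [-2.66, 2.66]. Speed limits (rad/s): [2.39, 2.39, 2.79, 3.14, 3.14, 3.14].

### API

Orientations are given as a rotation vector (axis times angle).
In Python, from rig import get_state, snapshot, close_job, tcp_to_tips gives the robot as it stands. The module is installed in compiled form; this text tells all that it offers.
- The arm moves only by the tool carry_out, never from a script. Its argument "targets" is a list that holds one entry, the list of rows, each a list of 6 numbers: the shift along the tool's x, y, z in m, then the turn, a rotation vector about the tool's x, y, z in rad. In form: [[[tx, ty, tz, rx, ry, rz], ...]]. A call has 1 to 8 rows; each row shifts and turns the commanded pose from where the row before left it, along the tool's axes as they then stand; what a row does not reach is not made up. A row lasts 1/8 s, in which the tool goes at most 62.5 mm and 10.7 degrees, less where a joint would pass 70% of its speed; a pose out of reach is approached as far as the arm can. A call with a gripper value outside its range is refused whole. "grip" is the gripper command: -1 is shut, 1 is fully open, values between are in proportion, set as the call begins (left out, the last holds). The fingers move at their own pace and stop on an object; "newtons" is the grip in N (left out, the last holds). Time passes only in rows, so rows that do not move let the fingers close. It gives the time, the measured TCP pose, the force and the opening at its end, in the units of the state.
- get_state(): the state, without advancing time (a new reading comes with each control period).
- snapshot(name): name is "scene" or "side" or "wrist"; returns a dict with "image" (480x640x3 uint8, red, green, blue), "vertical_fov" (degrees; the focal length in pixels is half the picture's height over the tangent of half this angle, whatever the lens; pixels are square), "cx", "cy" (the principal point, pixels), "extrinsics" (4x4, takes a point from camera to world coordinates). Camera axes: x right, y down, z forward; pixel columns grow to the right and rows downward; lengths in m; the calibration is good to about 2 mm. A picture is of the moment at which its call begins. There is no depth.
- close_job(): hands the job in, once; it reports no verdict.
The state is a dict: "time_s": time; "qpos": joint angles; "qd": joint speeds; "tau": joint torques, N m; "position": TCP position; "orientation": TCP orientation; "contact_force": force on the tool from outside, world axes, zero at the start; "wrist_torque": the same for the moment, N m; "grip_width": finger opening in m.
Only numpy, scipy, OpenCV 4.12 (cv2) and the standard library are available. Lean on these libraries where they do the work, as an engineer would, in place of code of your own. Each camera call takes 0.05 s, during which the arm holds its last target. There are 200 camera calls.

### The job

Turn the small turntable (it has a grip post) until the metal flask clicks into the front station, lined up with the pointer on the base. Then open the flask: push its safety cap down, keep it pushed while twisting it about a sixth of a turn counter-clockwise (seen from above), and lift it off. Finish while holding the cap in the gripper, upright and still, a few centimetres straight above the open mouth; leave the turntable in that station and the two dropper bottles standing on it.

Things in the scene. Friction and masses are not known exactly. Their poses are not given: they have to be found in the camera images.
- base: Dark steel base of the turntable, fixed to the worktop, 168 mm across. Origin: underside centre, on the vertical turning axis. Its -x axis points to the front station, where a pointer tongue with an upright steel pin (107 mm from the axis, 10 mm thick, 21 mm high) sticks out from under the disc. The flask is in the station when it stands on this -x axis.
- turntable (a joint): Turn of the turntable (aluminium disc 190 mm across, top 25 mm above the worktop) since the start, rad, counter-clockwise from above positive, limits -1.9 to 1.9. It turns easily; a sprung ball clicks in every quarter turn from the station. The click captures within about 0.09 rad; entering or leaving it takes about 0.5 N m (7 N at the post), felt within 0.2 rad of it.
- post_top (a point): Top of the upright round black grip post on the disc: 16 mm diameter, 85 mm tall above the disc, 78 mm from the turning axis, opposite the flask. This point is at 110 mm above the worktop.
- mouth (a point): Centre of the flask's mouth, 169 mm above the worktop, 56 mm from the turning axis. The flask is a plain metal can 64 mm in diameter with a grey neck 36 mm in diameter, clamped upright to the disc so that it cannot turn or lift by itself. Its x axis points to the turning axis and turns with the disc; in the station it is the base's x.
- cap: Black push-and-turn cap on the flask, 45 g, loose once undone: ribbed skirt 60 mm in diameter, flat shoulder 21.5 mm above its underside, and standing on the shoulder a grip bar 46 mm long (cap's x), 14 mm thick (y), 24 mm high. Origin: centre of the skirt's underside; locked, it lies 10 mm below the mouth and the cap's x is the mouth's x (bar points to the turning axis).
- cap_grip (a point): Top centre of the cap's grip bar, 45.5 mm above the cap's origin. To undo: push the cap down (3.5 mm clears the teeth, 6 mm is the bottom; its spring takes 5 N to start, 9 N at the bottom; fingertips may push on the shoulder) and, kept down, turn counter-clockwise. It lifts free between 40 and 80 degrees (stop at 83). It cannot turn clockwise.
- dropper_a: Small dropper bottle with black tapered cap, 42 mm in diameter, 106 mm tall, standing loose on the disc beside the flask; origin at the underside centre. A bystander.
- dropper_b: Another dropper bottle, 42 mm in diameter, 110 mm tall, standing loose on the disc; origin at the underside centre. A bystander.
Things that resemble listed ones, but are neither listed nor needed, are in the scene too. Of the things that look like the part that bears turntable, the largest one is meant.

How it is judged:
By the outcome, as a careful person would: the job done as asked, in the order asked, and still so for the second after the job is handed in, while the arm keeps its last pose, push and grip.
It also fails if it takes over 53 s, if anything falls off the work surface, if the arm or the gripper's body presses on something with over 40 N, if the wrist force passes 120 N, or if a joint passes its speed limit or range.

## Working session

There is one attempt and no reset: what is moved stays moved. The work goes in short steps, Python scripts to look and compute and a tool call to move; the robot and the scene stay as the last step left them, time stands still between calls to the robot, and variables do not carry over. Pictures are saved under pics/ and viewed, about 8 in all and at most 12, crops included, and the job is handed in when it is done.

Besides the shell and the picture viewer there is one more tool, called after "Request:" as name([rows], argument=value, ...), one row to a line, values as JSON. carry_out: Moves the arm, as the interface text tells. Its arguments: {"type":"object","properties":{"targets":{"type":"array","items":{"type":"array","items":{"type":"array","items":{"type":"number"}}}},"grip":{"type":"number"},"newtons":{"type":"number"}},"required":["targets"]}

```bash
mkdir -p pics
cat > h.py <<'E'
import numpy as np, cv2
from rig import get_state, snapshot, tcp_to_tips
def grab(name, fn):
    s=snapshot(name); cv2.imwrite(f'pics/{fn}.png', s['image'][:,:,::-1]); np.savez(f'pics/{fn}.npz', image=s['image'],fov=s['vertical_fov'],cx=s['cx'],cy=s['cy'],E=s['extrinsics']); return s
def cam(fn):
    d=np.load(f'pics/{fn}.npz'); f=240/np.tan(np.radians(d['fov'])/2); return f,float(d['cx']),float(d['cy']),d['E']
def ray(fn,u,v):
    f,cx,cy,E=cam(fn); r=E[:3,:3]@np.array([(u-cx)/f,(v-cy)/f,1]); return E[:3,3],r
def onz(fn,u,v,z):
    o,r=ray(fn,u,v); return o+r*(z-o[2])/r[2]
def proj(fn,p):
    f,cx,cy,E=cam(fn); q=E[:3,:3].T@(np.array(p)-E[:3,3]); return np.array([cx+f*q[0]/q[2],cy+f*q[1]/q[2]])
E
python3 - <<'E'
from h import *
a=grab('scene','s1');b=grab('side','d1')
print(get_state()); print(tcp_to_tips)
for n in('s1','d1'): print(cam(n))
E
cd pics; python3 -c "
import cv2,numpy as np
"
```

```text
{'time_s': 0.1, 'qpos': array([-1.23737907e+00,  1.31087652e-01,  1.48915168e+00, -3.48209517e-06,
        1.52302961e+00, -8.53996619e-02]), 'qd': array([ 0.00022705, -0.00205042, -0.00206743, -0.00069961,  0.00105352,
        0.00037572]), 'tau': array([ 1.24091392e-03, -5.61341965e+01, -4.93093729e+01,  7.70729897e-02,
        2.91472737e-02, -3.53544215e-05]), 'position': array([ 0.24386519, -0.54766549,  0.23170141]), 'orientation': array([-3.07133487e+00, -6.52732973e-01,  3.30937692e-04]), 'contact_force': array([-0.69681841, -0.90590752, -0.01466393]), 'wrist_torque': array([0.00255677, 0.01734782, 0.00412827]), 'grip_width': 0.09277304988867206}
0.014
(np.float64(511.3980026005312), 317.0111543365633, 240.02841264415866, array([[-0.81190846, -0.34996415,  0.46725769,  0.06800963],
       [-0.58355471,  0.46405861, -0.66641842,  0.51896919],
       [ 0.0163876 , -0.81374118, -0.58099634,  0.65086828],
       [ 0.        ,  0.        ,  0.        ,  1.        ]]))
(np.float64(582.4869054536254), 328.0358169870864, 244.12446406580443, array([[ 0.95020314, -0.11539163,  0.28948015,  0.1908822 ],
       [-0.3114945 , -0.32418165,  0.89323985, -1.01180859],
       [-0.00922825, -0.93893079, -0.34398228,  0.50330695],
       [ 0.        ,  0.        ,  0.        ,  1.        ]]))
```

View pics/s1.png

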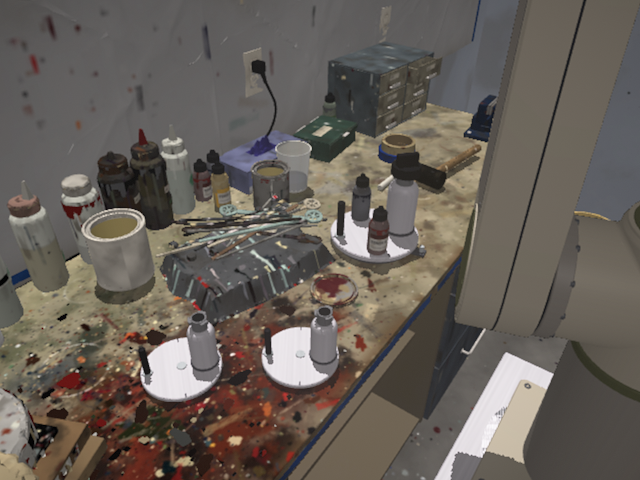

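View pics/d1.png

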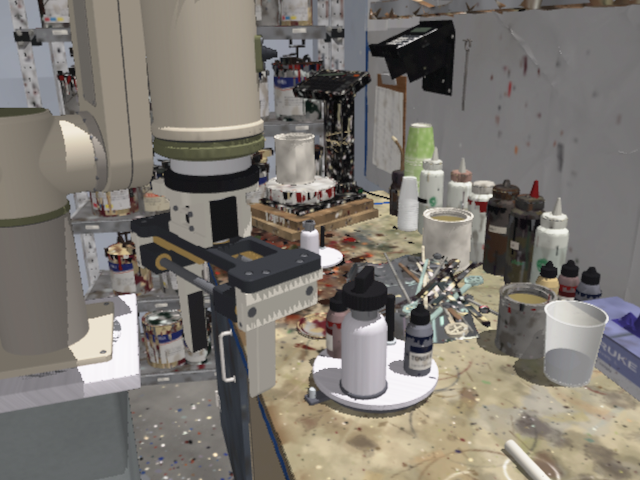

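Scene view: three turntables, at about (182,367), (300,357) and (375,235). The first two are small, with capless flasks. The one at (375,235) is the largest and has the black-capped flask and two droppers, so it fits. In the side view it sits at (376,373), with the pin near (312,397). I'll confirm this in an enlarged crop.

Run:
```python
from h import *
a=cv2.imread('pics/s1.png')[140:275,320:440]; b=cv2.imread('pics/d1.png')[255:420,295:455]
A=cv2.resize(a,(400,450),interpolation=cv2.INTER_CUBIC); B=cv2.resize(b,(400,412),interpolation=cv2.INTER_CUBIC)
o=np.zeros((450,800,3),np.uint8); o[:,:400]=A; o[:412,400:]=B
cv2.imwrite('pics/c1.png',o)
# disc: bright low-saturation mask
for n,(x0,x1,y0,y1) in {'s1':(325,432,195,270),'d1':(305,445,325,415)}.items():
    im=cv2.imread(f'pics/{n}.png'); h=cv2.cvtColor(im,cv2.COLOR_BGR2HSV)
    m=((h[...,2]>185)&(h[...,1]<40)).astype(np.uint8); k=np.zeros_like(m);k[y0:y1,x0:x1]=m[y0:y1,x0:x1]
    k=cv2.morphologyEx(k,cv2.MORPH_OPEN,np.ones((2,2)))
    ys,xs=np.nonzero(k)
    hull=cv2.convexHull(np.c_[xs,ys].astype(np.int32))
    print(n,hull[:,0].tolist())
```

```text
s1 [[417, 231], [409, 251], [407, 253], [402, 255], [395, 257], [364, 257], [360, 256], [354, 254], [349, 252], [343, 248], [339, 245], [335, 241], [332, 234], [332, 227], [334, 223], [336, 221], [346, 214], [348, 213], [371, 210], [373, 210], [417, 230]]
d1 [[439, 379], [438, 383], [435, 389], [426, 397], [421, 400], [415, 403], [409, 405], [387, 406], [373, 406], [364, 405], [359, 404], [351, 402], [312, 391], [311, 390], [311, 389], [313, 368], [316, 360], [317, 358], [318, 357], [361, 328], [368, 326], [435, 326], [439, 370]]
```

View pics/c1.png

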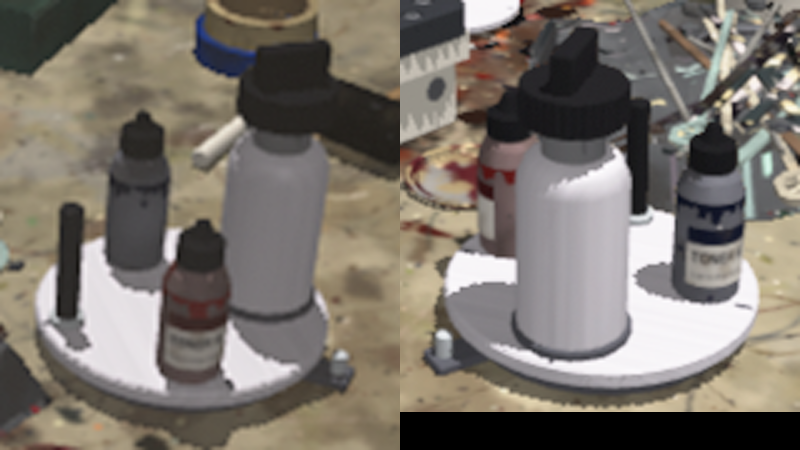

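The crop confirms the largest table: capped flask, red and dark droppers, a post with its top at scene (341,202) and side (391,295), and a pin at scene (422,246) and side (311,388). Now I'll triangulate.

```bash
cat >> h.py <<'E'
def tri(*obs):
    A=np.zeros((3,3));b=np.zeros(3)
    for fn,u,v in obs:
        o,r=ray(fn,u,v); r=r/np.linalg.norm(r); P=np.eye(3)-np.outer(r,r); A+=P;b+=P@o
    p=np.linalg.solve(A,b); return p,[np.round(proj(fn,p)-[u,v],1).tolist() for fn,u,v in obs]
E
python3 - <<'E'
from h import *
np.set_printoptions(precision=4,suppress=True)
L=lambda x,y:('s1',320+x/3.333,140+y/3.333); R=lambda x,y:('d1',295+(x-400)/2.5,255+y/2.5)
for n,l,r,z in [('post',(70,208),(639,102),.110),('pin',(340,352),(441,335),.021),('cap',(293,48),(573,44),.2045),('dropDark tip',(142,114),(713,127),.106),('dropRed tip',(203,224),(509,95),.108)]:
    l=L(*l);r=R(*r); print(n,tri(l,r),onz(*l,z),onz(*r,z))
# disc rim fit, top z=.025
pts=[onz(*L(*p),.025)[:2] for p in [(36,300),(60,260),(105,370),(40,322),(70,353),(240,392),(327,325)]]+[onz(*R(*p),.025)[:2] for p in [(446,280),(450,300),(757,290),(757,310),(740,340),(700,362),(640,374),(570,375),(510,355),(470,330)]]
pts=np.array(pts);A=np.c_[2*pts,np.ones(len(pts))]
s=np.linalg.lstsq(A,(pts**2).sum(1),rcond=None)[0];print('disc',s[:2],np.sqrt(s[2]+s[:2]@s[:2]))
E
```

```text
post (array([ 0.5439, -0.2424,  0.1067]), [[-0.0, -0.0], [-0.0, 0.0]]) [ 0.5409 -0.2376  0.11  ] [ 0.5411 -0.2486  0.11  ]
pin (array([ 0.3873, -0.3224,  0.019 ]), [[0.1, 0.1], [0.2, -0.1]]) [ 0.3867 -0.3199  0.021 ] [ 0.3861 -0.3254  0.021 ]
cap (array([ 0.4571, -0.3457,  0.2002]), [[0.0, 0.0], [0.0, -0.0]]) [ 0.4535 -0.3376  0.2045] [ 0.4532 -0.3552  0.2045]
dropDark tip (array([ 0.5495, -0.3332,  0.1307]), [[0.1, 0.1], [0.2, -0.2]]) [ 0.5729 -0.3741  0.106 ] [ 0.5728 -0.2887  0.106 ]
dropRed tip (array([ 0.4548, -0.2465,  0.1269]), [[-0.1, -0.2], [-0.2, 0.2]]) [ 0.4682 -0.2737  0.108 ] [ 0.4685 -0.2076  0.108 ]
disc [ 0.4926 -0.3057] 0.09610990957874593
```

Axis is about (0.493,-0.304), station direction about 190°, flask at about 230°. So the disc turns about 40° clockwise. The post is at about (0.543,-0.244). First I rise and go over the post.

Request:
carry_out([
  [[0,0,-0.03,0,0,0],[0,0,-0.03,0,0,0],[0.033,-0.013,0,0,0,0],[0.033,-0.013,0,0,0,0],[0.033,-0.013,0,0,0,0],[0.033,-0.013,0,0,0,0],[0.033,-0.013,0,0,0,0],[0.033,-0.013,0,0,0,0]],
], grip=-0.1)

```text
time_s: 1.1
position: [0.3937, -0.3952, 0.2921]
orientation: [-3.072, -0.653, 0.001]
contact_force: [1.5, 0.7, 0.1]
grip_width: 0.0416
```

Request:
carry_out([
  [[0.033,-0.013,0,0,0,0],[0.033,-0.013,0,0,0,0],[0.033,-0.013,0,0,0,0],[0.033,-0.013,0,0,0,0],[0.033,-0.013,0,0,0,0],[0.033,-0.013,0,0,0,-0.15],[0,0,0,0,0,-0.15],[0,0,0,0,0,-0.154]],
])

```text
time_s: 2.1
position: [0.5425, -0.2438, 0.2919]
orientation: [-2.842, -1.336, 0.001]
contact_force: [-0.6, 0.6, -0.3]
grip_width: 0.0416
```

```bash
cat >> h.py <<'E'
from scipy.spatial.transform import Rotation as Ro
def rel(target, thx_deg):
    "tool-frame shift to target and z turn to heading of tool x"
    s=get_state(); R=Ro.from_rotvec(s['orientation']).as_matrix()
    th=np.arctan2(R[1,0],R[0,0]); d=(np.radians(thx_deg)-th+np.pi)%(2*np.pi)-np.pi
    np.set_printoptions(precision=4,suppress=True)
    print('t',s['time_s'],'pos',s['position'],'thx',np.degrees(th),'zaxis',R[:,2],'F',s['contact_force'],'w',s['grip_width'],'q6',s['qpos'][5])
    print('shift',R.T@(np.array(target)-s['position']),'turn z',-d)
E
python3 - <<'E'
from h import *
rel([.543,-.244,.09],50.)
s=grab('wrist','w1'); print(cam('w1'))
print(proj('w1',[.543,-.244,.110]),proj('w1',[.457,-.346,.2045]),proj('w1',[.493,-.304,.025]))
E
```

```text
t 2.1 pos [ 0.5425 -0.2438  0.2919] thx 50.366695481034775 zaxis [-0.0012  0.0006 -1.    ] F [-0.5994  0.6329 -0.3441] w 0.04159828753990181 q6 0.18316486270937354
shift [0.0002 0.0007 0.2019] turn z 0.006400043496241459
(np.float64(386.18698194910536), 313.5449634600012, 242.2913775473795, array([[ 0.7703, -0.6152, -0.168 ,  0.5889],
       [-0.6377, -0.7442, -0.1988, -0.1882],
       [-0.0027,  0.2603, -0.9655,  0.4434],
       [ 0.    ,  0.    ,  0.    ,  1.    ]]))
[314.8398 223.0168] [313.1168 427.671 ] [314.5204 273.9177]
```

View pics/w1.png

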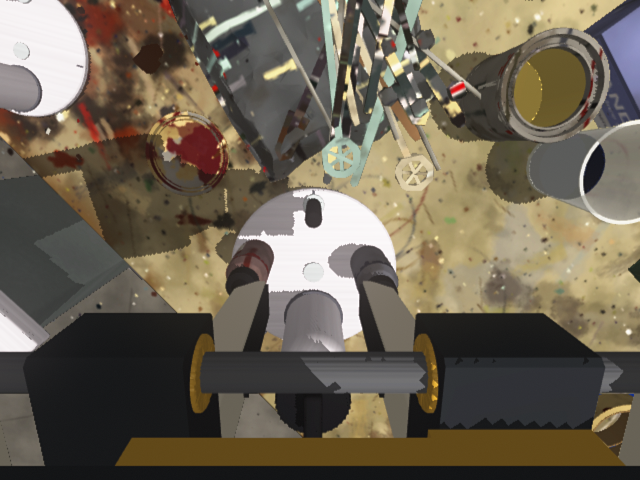

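The post shows at (314,215), its top within 2 px of the prediction, and the droppers are clear of the fingers. I'll descend and cage the post loosely.

Request:
carry_out([
  [[0,0,0.04,0,0,0],[0,0,0.04,0,0,0],[0,0,0.04,0,0,0],[0,0,0.04,0,0,0],[0,0,0.04,0,0,0],[0,0,0,0,0,0]],
])

```text
time_s: 2.9
position: [0.5392, -0.243, 0.0883]
orientation: [-2.842, -1.322, 0.008]
contact_force: [1.0, 0.1, 0.5]
grip_width: 0.0416
```

Request:
carry_out([
  [[0,0,0,0,0,0],[0,0,0,0,0,0],[0,0,0,0,0,0],[0,0,0,0,0,0]],
], grip=-0.6, newtons=10)

```text
time_s: 3.4
position: [0.5428, -0.2448, 0.0936]
orientation: [2.846, 1.327, 0.001]
contact_force: [0.1, 0.8, -0.6]
grip_width: 0.0187
```

Request:
carry_out([
  [[0,0.0034,0,0,0,0.0436],[-0.0001,0.0034,0,0,0,0.0436],[-0.0001,0.0034,0,0,0,0.0436],[0,0.0034,0,0,0,0.0436],[-0.0001,0.0034,0,0,0,0.0436],[-0.0001,0.0034,0,0,0,0.0436],[0,0.0034,0,0,0,0.0436],[-0.0001,0.0034,0,0,0,0.0436]],
])

```text
time_s: 4.4
position: [0.5598, -0.2653, 0.0928]
orientation: [-3.035, -0.811, 0.0]
contact_force: [-1.3, -0.6, 0.6]
grip_width: 0.0187
```

Request:
carry_out([
  [[0,0.0034,0,0,0,0.0436],[-0.0001,0.0034,0,0,0,0.0436],[-0.0001,0.0034,0,0,0,0.0436],[0,0.0034,0,0,0,0.0436],[-0.0001,0.0034,0,0,0,0.0436],[-0.0001,0.0034,0,0,0,0.0436],[0,0.0034,0,0,0,0.0436],[-0.0001,0.0034,0,0,0,0.0436]],
])

```text
time_s: 5.4
position: [0.569, -0.2902, 0.0926]
orientation: [-3.129, -0.273, 0.001]
contact_force: [-2.8, 6.1, 2.5]
grip_width: 0.0189
```

Request:
carry_out([
  [[0,0,0,0,0,0],[0,0,0,0,0,0]],
])

```text
time_s: 5.65
position: [0.569, -0.2903, 0.0926]
orientation: [-3.129, -0.276, 0.001]
contact_force: [-2.0, 2.6, 1.7]
grip_width: 0.0185
```

Run:
```python
from h import *
rel([.5698,-.2897,.09],10.2)
grab('scene','s2');grab('side','d2')
a=cv2.imread('pics/s2.png')[140:275,320:440]; b=cv2.imread('pics/d2.png')[255:420,295:455]
A=cv2.resize(a,(400,450),interpolation=cv2.INTER_CUBIC); B=cv2.resize(b,(400,412),interpolation=cv2.INTER_CUBIC)
o=np.zeros((450,800,3),np.uint8); o[:,:400]=A; o[:412,400:]=B
cv2.imwrite('pics/c2.png',o)
```

```text
t 5.65 pos [ 0.569  -0.2903  0.0926] thx 10.098483930570495 zaxis [-0.0005  0.0005 -1.    ] F [-1.9673  2.619   1.725 ] w 0.018542487544479305 q6 0.8423990147751426
shift [ 0.0009 -0.0004  0.0026] turn z -0.001771789655228062
```

View pics/c2.png

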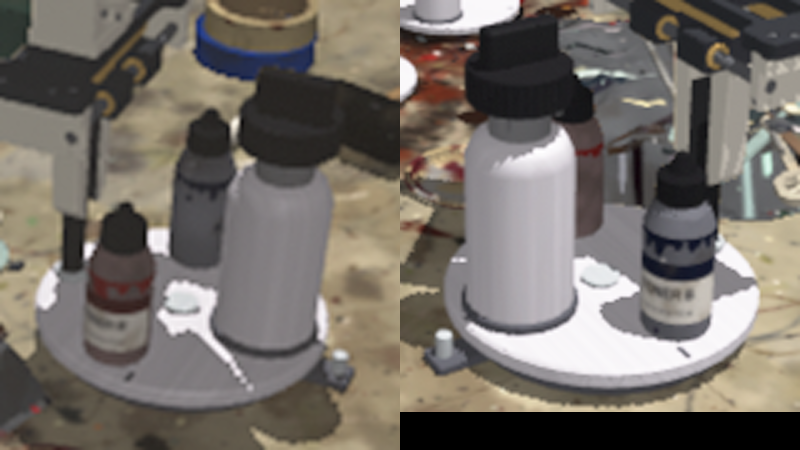

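Run:
```python
from h import *
np.set_printoptions(precision=4,suppress=True)
L=lambda x,y:('s2',320+x/3.333,140+y/3.333); R=lambda x,y:('d2',295+(x-400)/2.5,255+y/2.5)
P={}
for n,l,r in [('pin',(341,354),(443,336)),('hub',(182,300),(599,273)),('capL',(258,75),(487,37)),('capR',(339,79),(557,28)),('dark',(208,114),(683,157)),('red',(125,208),(575,78))]:
    P[n],e=tri(L(*l),R(*r)); print(n,P[n],e, onz(*L(*l),.2045)[:2],onz(*R(*r),.2045)[:2])
a=lambda v:np.degrees(np.arctan2(v[1],v[0]))%360
c=(P['capL']+P['capR'])/2; C=np.array([.4932,-.3040,0]); print('capc',c,np.linalg.norm((c-C)[:2]))
for C in (C,P['hub']): print(a(P['pin']-C),a(c-C))
print('bar',a(P['capL']-P['capR']), 'TCP post',a(get_state()['position']-C))
```

```text
pin [ 0.3875 -0.3228  0.0179] [[-0.2, -0.2], [-0.4, 0.2]] [ 0.2928 -0.0744] [ 0.3123 -0.5874]
hub [ 0.4927 -0.3027  0.0268] [[-0.2, -0.2], [-0.3, 0.2]] [ 0.3713 -0.0685] [ 0.3805 -0.5669]
capL [ 0.4391 -0.2902  0.1967] [[5.2, 6.4], [8.1, -7.7]] [ 0.4532 -0.2937] [ 0.4136 -0.3311]
capR [ 0.4364 -0.3442  0.2003] [[-4.7, -6.2], [-8.6, 7.9]] [ 0.4137 -0.3178] [ 0.4532 -0.3317]
dark [ 0.517  -0.3609  0.13  ] [[-0.1, -0.1], [-0.1, 0.1]] [ 0.4525 -0.2349] [ 0.4521 -0.4906]
red [ 0.5019 -0.2356  0.1262] [[-0.3, -0.4], [-0.4, 0.4]] [ 0.4361 -0.1223] [ 0.4383 -0.3959]
capc [ 0.4377 -0.3172  0.1985] 0.05701084309556337
190.0701231829992 193.39935254855578
190.78580316167955 194.76300293890498
bar 87.09267689191925 TCP post 9.266795662983967
```

Request:
carry_out([
  [[0,0,0,0,0,0],[0,0,0,0,0,0]],
], grip=-0.3)

```text
time_s: 6.0
position: [0.5695, -0.291, 0.0928]
orientation: [3.129, 0.275, 0.001]
contact_force: [-0.8, -0.3, -0.4]
grip_width: 0.0314
```

Run:
```python
from h import *
grab('scene','s3');grab('side','d3')
for n,m,(x0,x1,y0,y1) in [('s2','s3',(385,425,155,250)),('d2','d3',(312,375,260,390)),('s2','s3',(345,370,200,250)),('d2','d3',(390,420,315,392))]:
    a,b=[cv2.cvtColor(cv2.imread(f'pics/{k}.png'),cv2.COLOR_BGR2GRAY)[y0:y1,x0:x1].astype(np.float32) for k in(n,m)]
    print(n,cv2.phaseCorrelate(a,b))
a=cv2.imread('pics/s3.png')[140:275,320:440]; b=cv2.imread('pics/d3.png')[255:420,295:455]
A=cv2.resize(a,(400,450),interpolation=cv2.INTER_CUBIC); B=cv2.resize(b,(400,412),interpolation=cv2.INTER_CUBIC)
o=np.zeros((450,800,3),np.uint8); o[:,:400]=A; o[:412,400:]=B
cv2.imwrite('pics/c3.png',o)
```

```text
s2 ((-0.0021961306948057313, -0.03718479266809993), 1.0312238362928232)
d2 ((0.025936563510605026, 0.5334295404499869), 1.0193329518591916)
s2 ((0.49099045864779534, 0.03804251042460649), 1.0133818397521972)
d2 ((0.28955991208167475, -0.0488836286657488), 0.9470869451761246)
```

View pics/c3.png

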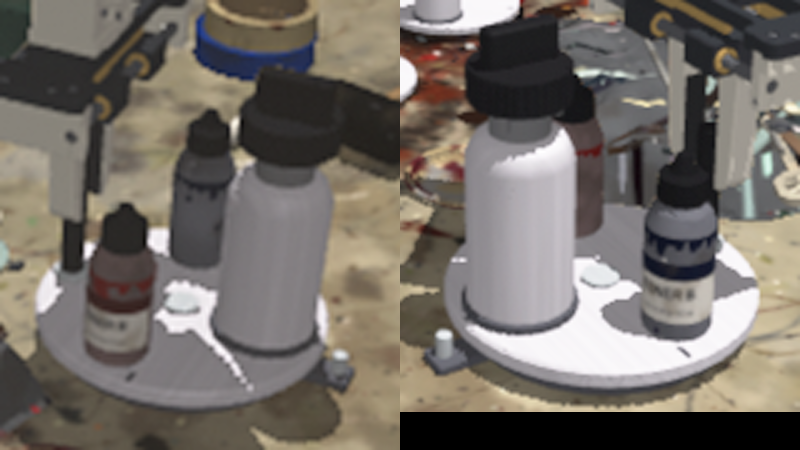

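Run:
```python
from h import *
np.set_printoptions(precision=4,suppress=True)
L=lambda x,y:('s3',320+x/3.333,140+y/3.333); R=lambda x,y:('d3',295+(x-400)/2.5,255+y/2.5)
i,e1=tri(L(259,72),R(557,26)); o,e2=tri(L(338,80),R(487,36)); print(i,e1,o,e2)
a=lambda v:np.degrees(np.arctan2(v[1],v[0]))%360
print('bar',a(o-i)); c=(i+o)/2; print(c)
b1=onz(*L(265,327),.027); b2=onz(*R(519.5,302),.027); sk,e=tri(L(290,130),R(518,92)); print(b1,b2,sk,e)
for C in ([.4932,-.304,0],[.4927,-.3027,0]):
  C=np.array(C); print([a(p-C) for p in (c,b1,b2,sk,[.3874,-.3226,0])])
```

```text
[ 0.4611 -0.3114  0.1968] [[0.0, 0.0], [0.0, -0.0]] [ 0.4163 -0.3225  0.2012] [[-0.1, -0.1], [-0.1, 0.1]]
bar 193.98883429395264
[ 0.4387 -0.317   0.199 ]
[ 0.4341 -0.3077  0.027 ] [ 0.4369 -0.3167  0.027 ] [ 0.4376 -0.3158  0.163 ] [[0.5, 0.5], [0.8, -0.7]]
[np.float64(193.3741870949511), np.float64(183.56567020995288), np.float64(192.75026752893368), np.float64(191.9794491766401), np.float64(189.97090315895932)]
[np.float64(194.79011549450252), np.float64(184.86027708718518), np.float64(194.12406828167593), np.float64(193.37068334849323), np.float64(190.70176439093046)]
```

Request:
carry_out([
  [[0,0,0,0,0,0],[0,0,0,0,0,0]],
], grip=-0.6)

```text
time_s: 6.35
position: [0.5692, -0.2906, 0.0927]
orientation: [-3.129, -0.275, -0.0]
contact_force: [0.1, 2.6, 0.2]
grip_width: 0.0199
```

Request:
carry_out([
  [[0,0.0008,0,0,0,0.01],[0,0.0008,0,0,0,0.01]],
])

```text
time_s: 6.6
position: [0.5692, -0.2908, 0.0926]
orientation: [-3.13, -0.243, 0.002]
contact_force: [-3.0, 9.1, 5.0]
grip_width: 0.0189
```

Request:
carry_out([
  [[0,0.0008,0,0,0,0.01],[0,0.0008,0,0,0,0.01]],
])

```text
time_s: 6.85
position: [0.5691, -0.2913, 0.0925]
orientation: [-3.13, -0.212, 0.003]
contact_force: [-5.2, 11.6, 7.7]
grip_width: 0.019
```

Request:
carry_out([
  [[0,-0.0016,0,0,0,-0.02],[0,-0.0016,0,0,0,-0.02]],
])

```text
time_s: 7.1
position: [0.5692, -0.2904, 0.0926]
orientation: [-3.129, -0.276, 0.0]
contact_force: [-0.3, 0.7, -0.6]
grip_width: 0.0183
```

Run:
```python
from h import *
grab('scene','s4');grab('side','d4')
a=cv2.imread('pics/s4.png')[90:270,250:440]; b=cv2.imread('pics/d4.png')[180:420,290:620]
A=cv2.resize(a,None,fx=2.1,fy=2.1,interpolation=cv2.INTER_CUBIC); B=cv2.resize(b,None,fx=1.2,fy=1.2,interpolation=cv2.INTER_CUBIC)
o=np.zeros((400,800,3),np.uint8); o[:A.shape[0],:A.shape[1]]=A; o[:B.shape[0],400:400+B.shape[1]]=B[:,:400]
cv2.imwrite('pics/c4.png',o)
print(onz('d4',525,352,0),onz('d4',570,382,0)); s=get_state(); print(s['contact_force'],s['wrist_torque'])
```

```text
[ 0.76029044 -0.30864278  0.        ] [ 0.77084037 -0.40515908  0.        ]
[-1.22253953  3.46770732  1.11463307] [0.56658657 0.15675683 0.03150328]
```

View pics/c4.png

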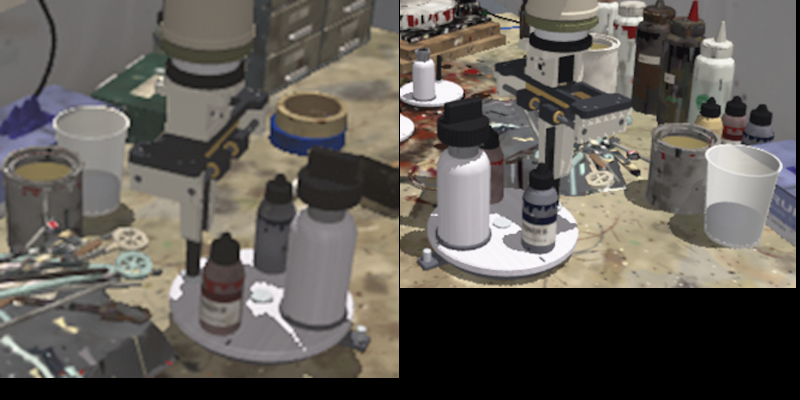

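Request:
carry_out([
  [[0,-0.001,0,0,0,-0.01],[0,-0.001,0,0,0,-0.01],[0,-0.001,0,0,0,-0.01],[0,0,0,0,0,0]],
])

```text
time_s: 7.7
position: [0.5687, -0.2878, 0.0927]
orientation: [3.125, 0.322, 0.0]
contact_force: [-0.1, -0.4, -0.3]
grip_width: 0.0183
```

Request:
carry_out([
  [[0,-0.001,0,0,0,-0.01],[0,-0.001,0,0,0,-0.01],[0,0,0,0,0,0]],
])

```text
time_s: 8.07
position: [0.5683, -0.2859, 0.0927]
orientation: [3.121, 0.353, 0.0]
contact_force: [1.4, -1.1, -1.2]
grip_width: 0.0186
```

Request:
carry_out([
  [[0,-0.001,0,0,0,-0.01],[0,-0.001,0,0,0,-0.01],[0,0,0,0,0,0]],
])

```text
time_s: 8.45
position: [0.568, -0.285, 0.0927]
orientation: [3.116, 0.384, 0.001]
contact_force: [2.2, -7.3, -3.7]
grip_width: 0.0189
```

Run:
```python
from h import *
grab('scene','s5');grab('side','d5')
for n,m,(x0,x1,y0,y1) in [('s4','s5',(345,370,200,250)),('d4','d5',(390,420,315,392)),('d4','d5',(312,375,260,390))]:
    a,b=[cv2.cvtColor(cv2.imread(f'pics/{k}.png'),cv2.COLOR_BGR2GRAY)[y0:y1,x0:x1].astype(np.float32) for k in(n,m)]
    print(n,cv2.phaseCorrelate(a,b), abs(a-b).mean())
```

```text
s4 ((0.9750397053619171, 0.392489118523045), 0.8361340515136719) 13.432
d4 ((0.5553814182946013, -0.5871186327717552), 0.8703225346406301) 11.221645
d4 ((0.2810621122359116, 0.7296039452725438), 1.0325492920698942) 5.039316
```

It resists in both directions (about 7–11 N), so it is in the click. I'll centre the jaws, open and rise.

Request:
carry_out([
  [[0,0.0015,0,0,0,0.015],[0,0.0015,0,0,0,0.015],[0,0,0,0,0,0]],
])

```text
time_s: 8.93
position: [0.5684, -0.2864, 0.0926]
orientation: [-3.123, -0.337, 0.0]
contact_force: [0.3, 0.6, -0.2]
grip_width: 0.0185
```

Request:
carry_out([
  [[0,0,0,0,0,0],[0,0,0,0,0,0],[0,0,-0.02,0,0,0],[0,0,-0.04,0,0,0],[0,0,-0.04,0,0,0],[0,0,-0.04,0,0,0],[0,0,-0.04,0,0,0]],
], grip=-0.1)

```text
time_s: 9.8
position: [0.5686, -0.2867, 0.276]
orientation: [3.122, 0.337, 0.002]
contact_force: [0.4, -0.0, -0.8]
grip_width: 0.0421
```

Run:
```python
from h import *
rel([.438,-.3145,.272],11)
s=grab('wrist','w2')
grab('scene','s6');grab('side','d6')
w=cv2.imread('pics/w2.png')
a=cv2.imread('pics/s6.png')[140:275,320:440]; b=cv2.imread('pics/d6.png')[255:420,295:455]
A=cv2.resize(a,(267,300),interpolation=cv2.INTER_CUBIC); B=cv2.resize(b,(310,300),interpolation=cv2.INTER_CUBIC)
o=np.zeros((600,800,3),np.uint8); o[:300,:267]=A; o[:300,300:610]=B
o[300:,:400]=cv2.resize(w,(400,300)); cv2.imwrite('pics/c6.png',o)
print(proj('w2',[.438,-.3145,.2045]),proj('w2',[.3874,-.3226,.020]),proj('w2',[.493,-.3035,.027]))
```

```text
t 9.8 pos [ 0.5686 -0.2867  0.276 ] thx 12.333961560459917 zaxis [ 0.0016 -0.001  -1.    ] F [ 0.424  -0.0137 -0.847 ] w 0.04206754100631086 q6 0.8079765367786282
shift [-0.1335 -0.0007  0.0038] turn z 0.02328202132506707
[312.9522 444.3717] [310.8333 361.5687] [314.1732 278.964 ]
```

View pics/w2.png

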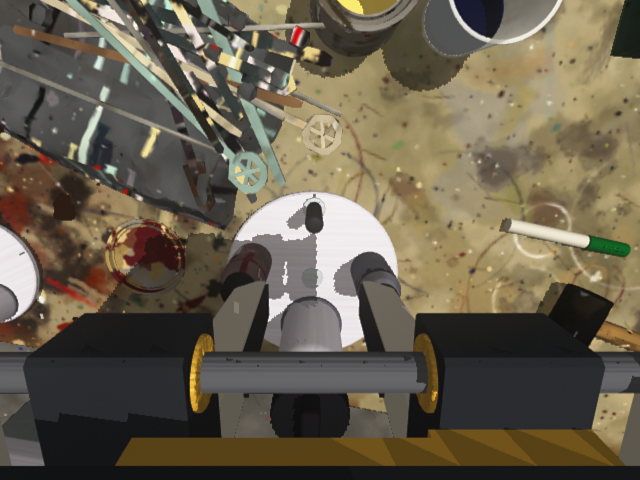

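Post top is near (314,220), hub (312,277), cap centre (310,415), bar vertical in the image, both droppers standing. Cap is about 2 mm left of the prediction. I'll move over it and descend to just above the shoulder.

Request:
carry_out([
  [[-0.022,-0.0004,0,0,0,0.015],[-0.022,-0.0004,0,0,0,0],[-0.022,-0.0004,0,0,0,0],[-0.022,-0.0004,0,0,0,0],[-0.022,-0.0004,0,0,0,0],[-0.0235,-0.0002,0,0,0,0],[0,0,0,0,0,0]],
])

```text
time_s: 10.82
position: [0.4361, -0.3115, 0.2723]
orientation: [-3.126, -0.312, 0.001]
contact_force: [0.7, 0.1, -0.1]
grip_width: 0.0415
```

Run:
```python
from h import *
rel([.438,-.3135,.197],11.3)
grab('wrist','w3');grab('side','d7')
w=cv2.imread('pics/w3.png'); b=cv2.imread('pics/d7.png')[190:420,280:480]
o=np.zeros((480,800,3),np.uint8); o[:,:400]=w[:,120:520]; o[:460,400:]=cv2.resize(b,(400,460),interpolation=cv2.INTER_CUBIC)
cv2.imwrite('pics/c7.png',o)
p=[.438,-.3135,.2045]; print(proj('w3',p)-[120,0], (proj('d7',p)-[280,190])*2+[400,0],(proj('d7',get_state()['position'])-[280,190])*2+[400,0])
```

```text
t 10.825 pos [ 0.4361 -0.3115  0.2723] thx 11.389610034670724 zaxis [-0.0007  0.0004 -1.    ] F [ 0.7083  0.0552 -0.0867] w 0.041468198742284204 q6 0.6562454952231065
shift [0.0015 0.0024 0.0753] turn z 0.0015639901478303742
[198.2726 261.0065] [525.3396 145.7126] [523.2877  50.0459]
```

View pics/c7.png

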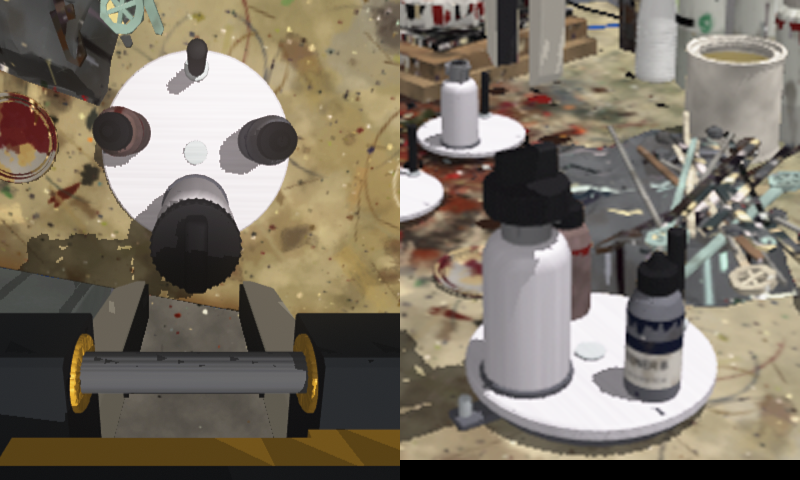

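Run:
```python
from h import *
w=cv2.imread('pics/w3.png'); g=cv2.cvtColor(w,cv2.COLOR_BGR2GRAY)
m=np.zeros_like(g); m[190:300,262:370]=(g[190:300,262:370]<48)
n,l,st,c=cv2.connectedComponentsWithStats(m); k=1+st[1:,4].argmax(); print(st[k])
h=cv2.convexHull(np.argwhere(l==k)[:,::-1].astype(np.int32)); (e,ax,an)=cv2.fitEllipse(h); print(e,ax,an,cv2.minEnclosingCircle(h))
for z in(.170,.1805): print(z,onz('w3',*e,z))
roi=w[195:300,262:370].astype(float); roi=np.clip(roi*5-30,0,255).astype(np.uint8)
cv2.imwrite('pics/c8.png',cv2.resize(roi,None,fx=5,fy=5,interpolation=cv2.INTER_CUBIC))
```

```text
[ 270  199   92   95 5596]
(315.0085144042969, 245.7671661376953) (91.0532455444336, 93.46511840820312) 6.556517124176025 ((314.81951904296875, 246.29437255859375), 47.35577392578125)
0.17 [ 0.4373767 -0.3116878  0.17     ]
0.1805 [ 0.44026352 -0.3110884   0.1805    ]
```

View pics/c8.png

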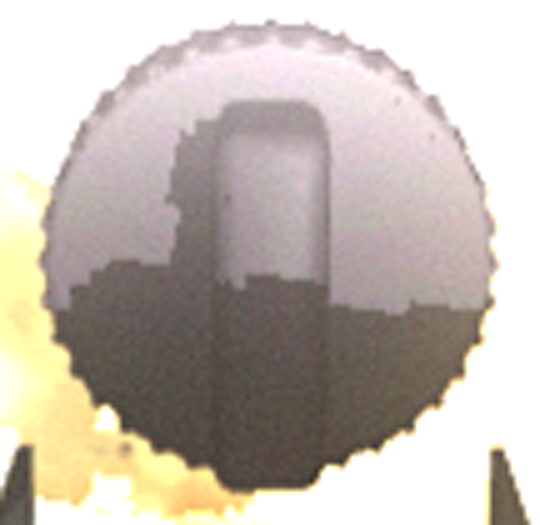

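The bar is aligned with the tool axis within a degree and centred at crop (272,300). That gives a cap centre near (0.440,-0.3115). I'll correct 4 mm and descend.

Request:
carry_out([
  [[0.0038,0.0008,0,0,0,0],[0,0,0.015,0,0,0],[0,0,0.015,0,0,0],[0,0,0.015,0,0,0],[0,0,0.015,0,0,0],[0,0,0.015,0,0,0],[0,0,0,0,0,0],[0,0,0,0,0,0]],
])

```text
time_s: 11.92
position: [0.4413, -0.3116, 0.198]
orientation: [3.126, 0.314, 0.0]
contact_force: [0.3, -0.1, 0.2]
grip_width: 0.0417
```

Request:
carry_out([
  [[0,0,0,0,0,0],[0,0,0,0,0,0],[0,0,0,0,0,0],[0,0,0,0,0,0]],
], grip=-1, newtons=20)

```text
time_s: 12.42
position: [0.4412, -0.3115, 0.1979]
orientation: [3.126, 0.314, 0.0]
contact_force: [0.1, -0.4, 1.2]
grip_width: 0.0136
```

Request:
carry_out([
  [[0,0,0.002,0,0,0],[0,0,0.002,0,0,0],[0,0,0.002,0,0,0],[0,0,0,0,0,0]],
], newtons=40)

```text
time_s: 12.92
position: [0.4413, -0.3115, 0.1924]
orientation: [3.125, 0.314, 0.001]
contact_force: [-2.3, 2.0, 8.9]
grip_width: 0.0138
```

Request:
carry_out([
  [[0,0,0.0005,0,0,-0.065],[0,0,0,0,0,-0.065],[0,0,0,0,0,-0.065],[0,0,0,0,0,-0.065],[0,0,0,0,0,-0.065],[0,0,0,0,0,-0.065],[0,0,0,0,0,-0.065],[0,0,0,0,0,-0.065]],
])

```text
time_s: 13.92
position: [0.4418, -0.3118, 0.1924]
orientation: [2.937, 1.11, 0.002]
contact_force: [-1.4, 1.2, 6.9]
grip_width: 0.0141
```

Run:
```python
from h import *
rel([.4413,-.3115,.192],71.3); print(get_state()['wrist_torque'])
```

```text
t 13.925 pos [ 0.4418 -0.3118  0.1924] thx 41.38795062671015 zaxis [ 0.0017 -0.0013 -1.    ] F [-1.4025  1.1523  6.8796] w 0.014086224070398933 q6 0.13887170373368388
shift [-0.0001 -0.0006  0.0004] turn z -0.5220637475830143
[ 0.2738  0.254  -0.0528]
```

Request:
carry_out([
  [[0,0,0.0005,0,0,-0.067],[0,0,0,0,0,-0.067],[0,0,0,0,0,-0.067],[0,0,0,0,0,-0.067],[0,0,0,0,0,-0.067],[0,0,0,0,0,-0.067],[0,0,0,0,0,-0.067],[0,0,0,0,0,-0.067]],
])

```text
time_s: 14.92
position: [0.4414, -0.3111, 0.1916]
orientation: [2.54, 1.849, 0.001]
contact_force: [-4.0, 4.2, 9.1]
grip_width: 0.0137
```

Run:
```python
from h import *
rel([.4413,-.3115,.192],71.3); print(get_state()['wrist_torque'])
for n in('scene','side'): grab(n,n[0]+'9')
for n,m,(x0,x1,y0,y1) in [('s6','s9',(345,370,200,250)),('d6','d9',(390,420,315,392))]:
    a,b=[cv2.cvtColor(cv2.imread(f'pics/{k}.png'),cv2.COLOR_BGR2GRAY)[y0:y1,x0:x1].astype(np.float32) for k in(n,m)]
    print(n,cv2.phaseCorrelate(a,b), abs(a-b).mean())
```

```text
t 14.925 pos [ 0.4414 -0.3111  0.1916] thx 72.1058529223088 zaxis [ 0.0006  0.0004 -1.    ] F [-3.9839  4.1918  9.0912] w 0.013741516629666368 q6 -0.39708896728660564
shift [-0.0004  0.     -0.0004] turn z 0.014064786781106786
[ 0.8686  0.5215 -0.1875]
s6 ((0.7472918422792905, -5.53781318108927), 0.10037524299621582) 53.7288[ WARN:0@4.001] global loadsave.cpp:275 findDecoder imread_('pics/d9.png'): can't open/read file: check file path/integrity
Traceback (most recent call last):
cv2.error: OpenCV(4.12.0) /io/opencv/modules/imgproc/src/color.cpp:199: error: (-215:Assertion failed) !_src.empty() in function 'cvtColor'
```

Run:
```python
from h import *
for (x0,x1,y0,y1) in [(390,420,325,392),(310,360,330,390)]:
    a,b=[cv2.cvtColor(cv2.imread(f'pics/{k}.png'),cv2.COLOR_BGR2GRAY)[y0:y1,x0:x1].astype(np.float32) for k in('d6','s9')]
    print(cv2.phaseCorrelate(a,b), abs(a-b).mean())
```

```text
((0.0020793670623007188, 0.04006095833926793), 0.8062079557666072) 5.555224
((0.15455055708240906, -0.2579437793953758), 0.47961089833577475) 14.136666
```

Request:
carry_out([
  [[0,0,-0.003,0,0,0],[0,0,-0.005,0,0,0],[0,0,-0.005,0,0,0],[0,0,0,0,0,0]],
])

```text
time_s: 15.52
position: [0.4409, -0.3114, 0.2036]
orientation: [-2.542, -1.845, 0.001]
contact_force: [-1.8, 2.7, 1.5]
grip_width: 0.014
```

Request:
carry_out([
  [[0,0,-0.006,0,0,0],[0,0,-0.008,0,0,0],[0,0,-0.009,0,0,0],[0,0,-0.009,0,0,0],[0,0,-0.007,0,0,0],[0,0,0,0,0,0],[0,0,0,0,0,0],[0,0,0,0,0,0]],
])

```text
time_s: 16.52
position: [0.441, -0.3113, 0.2421]
orientation: [-2.541, -1.845, 0.0]
contact_force: [-0.9, -0.1, -0.6]
grip_width: 0.0139
```

Run:
```python
from h import *
rel([.4413,-.3113,.243],71.3)
grab('scene','sA');grab('side','dA')
a=cv2.imread('pics/sA.png')[110:275,310:450]; b=cv2.imread('pics/dA.png')[220:420,290:450]
o=np.zeros((500,800,3),np.uint8); A=cv2.resize(a,(400,471),interpolation=cv2.INTER_CUBIC); B=cv2.resize(b,(400,500),interpolation=cv2.INTER_CUBIC)
o[:471,:400]=A; o[:,400:]=B; cv2.imwrite('pics/cA.png',o)
```

```text
t 16.525 pos [ 0.441  -0.3113  0.2421] thx 71.97326131102291 zaxis [-0.0007  0.0006 -1.    ] F [-0.9259 -0.1031 -0.5573] w 0.013898719561246557 q6 -0.3950423354731132
shift [ 0.0001  0.0003 -0.0009] turn z 0.011750626603643788
```

View pics/cA.png

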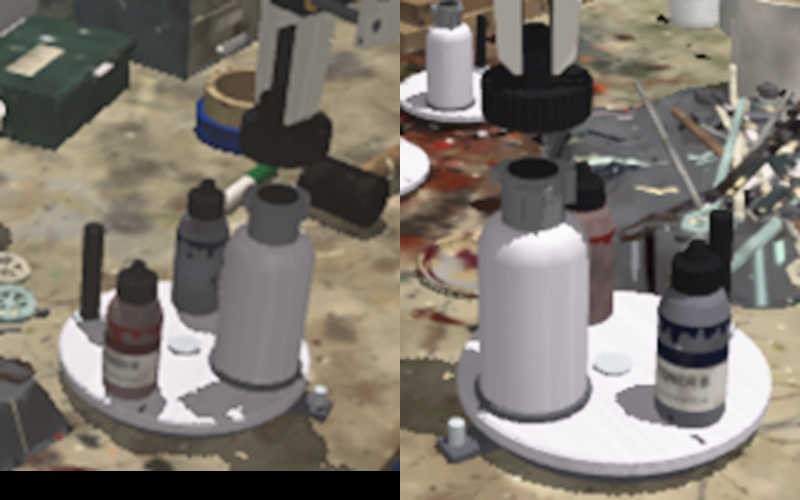

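The cap is off and held upright, with its skirt at side crop (537,100) above the open mouth at (540,168). Both droppers stand. I'll measure the mouth and the station angle once more.

Run:
```python
from h import *
np.set_printoptions(precision=4,suppress=True)
L=lambda x,y:('sA',310+x/2.857,110+y/2.857); R=lambda x,y:('dA',290+(x-400)/2.5,220+y/2.5)
P={}
for n,l,r in [('mouth',(278,198),(540,169)),('hub',(184,345),(613,362)),('post',(93,226),(721,213)),('pin',(319,389),(457,420))]:
    P[n],e=tri(L(*l),R(*r)); print(n,P[n],e)
a=lambda v:np.degrees(np.arctan2(v[1],v[0]))%360
print('post->mouth',a(P['mouth']-P['post']),np.linalg.norm((P['mouth']-P['post'])[:2]),'hub->pin',a(P['pin']-P['hub']),'hub->mouth',a(P['mouth']-P['hub']), 'post->pin',a(P['pin']-P['post']))
print(get_state()['position'])
```

```text
mouth [ 0.44   -0.3151  0.1656] [[-1.0, -1.1], [-1.6, 1.4]]
hub [ 0.4933 -0.3025  0.0251] [[-0.3, -0.4], [-0.5, 0.4]]
post [ 0.5701 -0.2883  0.1075] [[0.1, 0.1], [0.1, -0.1]]
pin [ 0.3886 -0.3211  0.0188] [[-0.4, -0.3], [-0.6, 0.4]]
post->mouth 191.6305123318053 0.13282175405375038 hub->pin 190.06514806896004 hub->mouth 193.19589753125342 post->pin 190.26288795349592
[ 0.441  -0.3113  0.2422]
```

Run:
```python
from rig import get_state, close_job
s=get_state(); print(abs(s['qd']).max(), s['contact_force'], s['grip_width'], s['time_s'])
print(close_job())
```

```text
0.0023279773592532987 [ 1.75475864 -1.17129315 -0.3903276 ] 0.013389316341593415 16.625
the job is handed in; nothing more can be done
None
```

I turned the largest turntable about 40° clockwise by its post until the flask sat in the front station. I then pushed the cap down with about 9 N, twisted it about 61° counter-clockwise while pushed, and lifted it off. I handed the job in at 16.6 s, with the cap still held above the open mouth.

- **Cap:** in the last picture it was held upright (jaws at 13–14 mm on the bar), about 3.5 cm above the mouth, and the arm was still.
- **Bystanders:** both dropper bottles were standing on the disc.
- **Station:** before release, the disc resisted at the post in both directions, about 7 N one way and up to 11.6 N the other (the click takes about 7 N). I took that as the click.
- **Where the checks disagreed:**
  - The last picture put the flask at 191.6° measured from the post, and 193.2° measured from the hub, against about 190.1° for the pin. Image error is roughly 1–2°.
  - The mouth measured about 4 mm to the side of the gripper axis, although the cap came straight up off the neck. I took this as image error and did not correct it.

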